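Load a slide cassette into the slide reader under its spring flap

ROBOT

A 7-joint arm with a two-finger parallel gripper is mounted at the origin on the work surface. World frame = base frame: x ahead of the robot, y to its left, z up, the work surface at z = 0. Lengths are in m, angles in rad, forces in N, time in s.
With the tool pointing down it reaches from about 0.35 to 0.9 m from the base axis. Payload 8.1 kg.
Tool frame: the origin (TCP) lies on the centre line of the jaws, within the pads' length; the fingertips stand 14 mm ahead of it and the grasp point (between the pads) lies 5 mm behind it; z points along the fingers, y is the direction in which the jaws open and shut (so a half turn about z gives the same grasp; the last joint's range is limited). The gripper opens to 92 mm and grips with 3 to 60 N. Pads are 19 mm wide; open, the fingers measure 130 mm over their backs; the gripper's body (75 mm by 190 mm) begins 47 mm behind the grasp point.
Start: joints at [-1.267, 0.434, 0.025, 1.573, -0.012, 1.134, -0.075], TCP at [0.247, 0.574, 0.241] pointing down, gripper open.
Joint ranges: [-2.62, 2.62], [-0.44, 2.09], [-1.27, 1.32], [0.08, 2.57], [-1.32, 4.46], [0.12, 2], [-2.74, 2.74]. Speed limits (rad/s): [2.22, 2.22, 3.01, 3.01, 3.14, 3.14, 3.14].

INTERFACE

Orientations are given as a rotation vector (axis times angle).
In Python, from cell import arm, optics gives the robot as it stands.
- The arm moves only by the shell command python3 -m creep 'ROWS' [FORCE]. ROWS is JSON, a list of rows, each an object with "translation": the shift along the tool's x, y, z in m, a list of three; "rot": the turn, a rotation vector about the tool's x, y, z in degrees, a list of three; "jaw": the finger opening in m, from 0 to 0.0918. In form: [{"translation": [x, y, z], "rot": [wx, wy, wz], "jaw": jaw}, ...]. A call has 1 to 12 rows; each row shifts and turns the commanded pose from where the row before left it, along the tool's axes as they then stand; what a row does not reach is not made up. A row lasts 1/12 s, in which the tool goes at most 41.7 mm and 7.16 degrees, less where a joint would pass 70% of its speed; a pose out of reach is approached as far as the arm can. A call is refused whole if a number of a shift passes 0.0417 or a number of a turn 7.16, either way. A call with a gripper value outside its range is refused whole. The fingers move at their own pace and stop on an object; FORCE is the grip in N (left out, the last holds). Time passes only in rows, so rows that do not move let the fingers close. It gives the time, the measured TCP pose, the force and the opening at its end, in the units of the state.
- arm.observe(): the state, without advancing time (a new reading comes with each control period).
- optics.get_image(name): name is "side" or "top" or "wrist"; returns the picture (420x560x3 uint8, red, green, blue); there is no depth.
- optics.camera_info(name): a dict with "fx", "fy", "cx", "cy" (pixels), "R" (3x3) and "t" (3): a world point X has camera coordinates R X + t. Camera axes: x right, y down, z forward; pixel columns grow to the right and rows downward; lengths in m; the calibration is good to about 2 mm. A picture is of the moment at which its call begins: read the wrist's pose just before it. camera_info takes no time and is no camera call; for the wrist camera it gives the pose at the moment of the call.
- arm.sign_off(): hands the job in, once; it reports no verdict.
Trained networks look in the newest picture that a camera, given by its name, has taken for a name from the list of things; names that differ only in an ending like _2 or _b are one class to them, and where a whole thing is asked for, a point or a joint stands for the part that bears it (a point fixed in the world has none). Each returns a list of dicts, best first, with "score" (0 to 1); they miss things now and then, are a little off and sometimes report something else, mostly with a low value. They report only what shows in the picture. A call takes as long as a camera call. They do not tell look-alikes from the thing itself.
- optics.boxes_of(camera, thing): "location" ([column, row] in pixels, amid what is visible of it).
- optics.pinpoint(camera, thing): "location" ([column, row] in pixels: a listed point, or the origin of a listed thing).
The state is a dict: "clock": time; "joints": joint angles; "dq": joint speeds; "joint_efforts": joint torques, N m; "position": TCP position; "ee_rot": TCP orientation; "force": force on the tool from outside, world axes, zero at the start; "ft_torque": the same for the moment, N m; "width": opening from 0.0 (shut) to 1.0 (fully open).
Only numpy, scipy, OpenCV 4.12 (cv2) and the standard library are available. Lean on these libraries where they do the work, as an engineer would, in place of code of your own. Each camera call takes 0.05 s, during which the arm holds its last target.

TASK

Load the white slide cassette that lies in the reader's trough: with one fingertip press down the ribbed tread beside the trough so that the spring flap opens, and, keeping it held open, push the cassette's upright tab with the other finger until the cassette is fully home against the end stop of the bay. Only then let the flap go, so that it springs fully shut behind the cassette. Only push: do not grip, lift or tip the cassette, and leave everything else on the bench where it is.

Things in the scene. Friction and masses are not known exactly. Their poses are not given: they have to be found in the camera images.
- dock: Slide reader: white box 150x270x115 mm with a grey loading trough before it, fixed. Origin: table level, trough centre line, at the bay's mouth. +x along the trough into the bay, +y left, z up. Trough floor 12 mm above the table, x -185 to 78 mm, 48 mm wide between guides 7 mm thick, 30 mm high above the table (bay walls 43). Housing begins at x = 91. Before the mouth only the tread and tab exceed 50 mm.
- end_stop (a point): Centre of the black end stop's face at the far end of the bay, 78 mm inside the mouth, on the trough floor (12 mm above the table); the cassette's front rests against it when home.
- flap (a joint): Steel flap over the bay: 0 rad shut, 0.8 open stop; a spring shuts it (0.08 Nm shut, 0.17 Nm at 0.6; 3 to 8 N at the tread). It rocks like a see-saw about a rod along the trough: pressing the tread, left of the rod, down lifts the flap plate and its lip, right of it, over the bay (dock x 0 to 78 mm). The cassette passes from 0.5 rad on; opening it by pushing the cassette at the lip is impossible.
- hinge (a point): Point on the axis of the flap's hinge rod at the mouth: dock x = 0, y = 28 mm, 46 mm above the table. The rod is 8 mm thick, runs along dock x from -181 to 78 mm.
- lip (a point): Middle of the lower edge of the flap's down-turned lip, which blocks the mouth: 4 mm thick (dock x 0 to 4), 30 mm wide (y -29 to 1 mm), its lower edge 32 mm above the table when shut. Moves with the flap.
- tread (a point): Centre of the flap's ribbed tread, a plate left of the trough, 153 mm long (dock x -175 to -22 mm), 36 wide (8 to 44 mm from the rod's axis), 3 thick; moves with the flap; its axes are the dock's when shut. Shut it slopes up to the left at 0.6 rad; at 0.6 rad it is level, top 47.5 mm above the table: a fingertip at that height anywhere on it holds the flap at 0.6 and can slide along.
- cassette: White slide cassette in the trough, sliding freely, 0.12 to 0.26 kg. Origin: underside, centre of main body; +x = front, into the bay. Main body 62 long (x -31 to 31 mm), 44 wide, 28 tall; behind it a neck 30 wide, 14 tall, to x = -61; then the upright tab. Home: origin 47 mm inside the mouth; the flap's lip then drops behind the main body, above the neck.
- tab (a point): Centre of the rear face of the cassette's upright pull tab (32 mm wide, 6 thick, reaching 56 mm above the cassette's underside), 67 mm behind and 28 mm above the cassette's origin. Push here, also higher up. With the cassette home this face is 20 mm before the mouth.
- spare_cassette: bystander: a second cassette of the same shape standing on the table beside the reader; leave it alone
- amber_bottle: bystander: brown glass bottle, 36 mm diameter, 75 mm tall, upright; origin centre of underside
- dropper: bystander: white dropper bottle, 28 mm diameter, 75 mm tall, upright; origin centre of underside
- slide_pack: bystander: cardboard pack of slides, 80 x 55 x 30 mm; origin centre of underside
- stain_bottle: bystander: large brown bottle, 68 mm diameter, 160 mm tall; origin centre of underside
- dish: bystander: shallow glass dish, 90 mm diameter, 18 mm tall; origin centre of underside
- wash_bottle: bystander: white wash bottle, 66 mm diameter, 205 mm tall; origin centre of underside
Mind the look-alikes: they are no part of the job. What is shaped like the cassette but pink is not meant.

How it is judged:
By the outcome, as a careful person would: the job done as asked, in the order asked, and still so for the second after the job is handed in, with the robot touching nothing.
It also fails if it takes over 45 s, if anything falls off the work surface, if the arm or the gripper's body presses on something with over 40 N, if the wrist force passes 120 N, or if a joint passes its speed limit or range.

## Working session

There is one attempt and no reset: what is moved stays moved. The work goes in short steps, Python scripts to look and compute and a shell command to move; the robot and the scene stay as the last step left them, time stands still between calls to the robot, and variables do not carry over. Pictures are saved under pics/ and viewed, and the job is handed in when it is done.

```bash
ls; mkdir -p pics
python3 - <<'E'
from cell import arm, optics
import cv2
print(arm.observe())
for n in ("side","top","wrist"):
    im=optics.get_image(n); cv2.imwrite(f"pics/a_{n}.png",im[:,:,::-1])
    ci=optics.camera_info(n); print(n,ci)
    for t in ("cassette","tab","end_stop","hinge","lip","tread","dock"):
        print(n,t,[(round(d["score"],2),[round(v) for v in d["location"]]) for d in optics.pinpoint(n,t)][:4])
print(arm.observe()["clock"])
E
```

```text
pics
{'clock': 0.0, 'joints': array([-1.26656737,  0.43523477,  0.02496974,  1.57412375, -0.01159589,
        1.13402287, -0.07509863]), 'dq': array([-0.00113762,  0.00100509, -0.00136313, -0.00199209, -0.00010063,
        0.0003698 ,  0.00051429]), 'joint_efforts': array([-2.17950044e-03, -6.67827988e+01,  9.83553194e-01, -3.14471233e+01,
       -6.08260953e-02,  4.23333503e-02,  1.58638977e-04]), 'position': array([0.2471607 , 0.57349277, 0.23992731]), 'ee_rot': array([-6.34708897e-01, -3.07662049e+00,  2.56591974e-03]), 'force': array([-0.6885843 , -0.18306697, -0.38613543]), 'ft_torque': array([ 0.03241394, -0.01601312,  0.00886593]), 'width': 1.002817559059761}
side {'fx': 388.82310269159063, 'fy': 388.82310269159063, 'cx': 277.7188445732263, 'cy': 209.91553959356122, 'R': array([[ 0.99164744, -0.1289058 , -0.00431782],
       [-0.09214013, -0.68459623, -0.72307551],
       [ 0.09025266,  0.71743383, -0.6907555 ]]), 't': array([-0.53318989,  0.11556412,  0.94217147])}
side cassette [(0.91, [271, 354]), (0.79, [312, 260]), (0.69, [212, 256]), (0.69, [208, 215])]
side tab [(0.92, 
[... 694 characters left out ...]
 248]), (0.65, [322, 210]), (0.57, [396, 250])]
top end_stop [(0.77, [338, 152]), (0.63, [150, 190])]
top hinge [(0.89, [318, 170])]
top lip [(0.96, [333, 176])]
top tread [(0.66, [306, 201]), (0.34, [362, 214])]
top dock [(0.84, [329, 175])]
wrist {'fx': 321.7940546326329, 'fy': 321.7940546326329, 'cx': 275.97227568951416, 'cy': 204.0856248883417, 'R': array([[ 3.95453589e-01,  9.18485684e-01,  7.12037051e-04],
       [ 8.88280519e-01, -3.82645714e-01,  2.54047194e-01],
       [ 2.33611169e-01, -9.98313860e-02, -9.67191561e-01]]), 't': array([-0.62530723, -0.03241913,  0.38934557])}
wrist cassette []
wrist tab []
wrist end_stop []
wrist hinge []
wrist lip []
wrist tread []
wrist dock []
1.2
```

View pics/a_side.png

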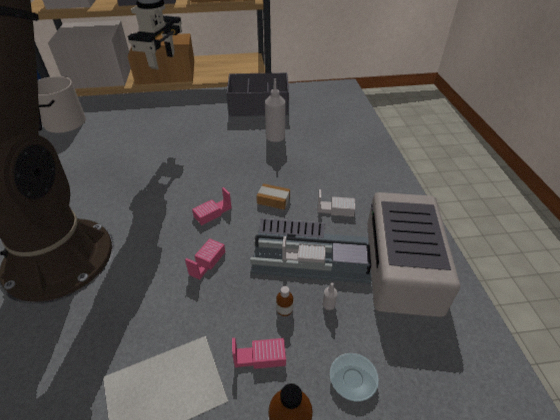

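View pics/a_top.png

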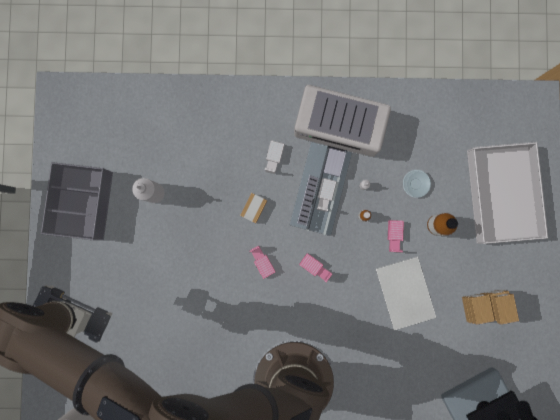

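```bash
cat > h.py <<'E'
import numpy as np, cv2
from cell import arm, optics
from scipy.optimize import least_squares
def proj(ci,X):
    X=np.atleast_2d(X); c=X@np.array(ci["R"]).T+ci["t"]
    return np.c_[ci["fx"]*c[:,0]/c[:,2]+ci["cx"],ci["fy"]*c[:,1]/c[:,2]+ci["cy"]]
def dockpt(p,q):  # p=(x,y,yaw), q dock pts mm
    q=np.atleast_2d(q)/1000.; c,s=np.cos(p[2]),np.sin(p[2])
    return np.c_[p[0]+c*q[:,0]-s*q[:,1],p[1]+s*q[:,0]+c*q[:,1],q[:,2]]
E
python3 - <<'E'
from h import *
T={"end_stop":(78,0,12),"hinge":(0,28,46),"lip":(2,-14,32),"dock":(0,0,0),"tread":(-98.5,28+26*np.cos(.6),46+26*np.sin(.6)-8)}
obs={"side":{"end_stop":(365,262),"hinge":(333,244),"lip":(333,260),"dock":(333,266)},
"top":{"end_stop":(338,152),"hinge":(318,170),"lip":(333,176),"dock":(329,175)}}
ci={n:optics.camera_info(n) for n in obs}
def f(p): return np.concatenate([(proj(ci[n],dockpt(p,T[k]))[0]-v) for n in obs for k,v in obs[n].items()])
r=least_squares(f,[.6,-.05,0],loss="soft_l1"); print(r.x); print(f(r.x).round(1))
p=r.x
q=[(x,y,30) for x in (-185,-92,0) for y in (24,31,-24,-31)]+[(91,75,115),(91,-75,115),(91,135,115),(91,-135,115),(241,135,115),(241,-135,115)]
for n,sc,(r0,c0,h,w) in (("side",4,(170,230,140,200)),("top",4,(80,260,160,140))):
    im=cv2.imread(f"pics/a_{n}.png")
    im=cv2.resize(im[r0:r0+h,c0:c0+w],None,fx=sc,fy=sc,interpolation=cv2.INTER_CUBIC)
    cv2.imwrite(f"pics/b_{n}.png",im)
    for (u,v),k in zip(proj(ci[n],dockpt(p,q)),q): cv2.circle(im,(int((u-c0+.5)*sc),int((v-r0+.5)*sc)),3,(0,0,255),-1)
    cv2.imwrite(f"pics/c_{n}.png",im)
E
```

```text
[ 0.65139323 -0.10589703 -0.28229645]
[-0.1  2.5  0.3 -1.9 -0.3 -0.1 -2.1 -2.3 -1.3 -0.9  4.   0.4  1.6 -1.7
  0.3 -0.2]
```

View pics/c_side.png

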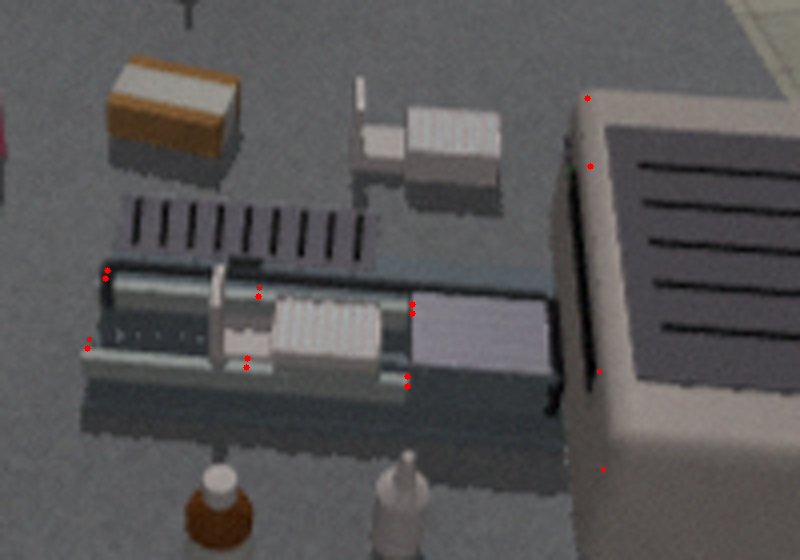

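View pics/c_top.png

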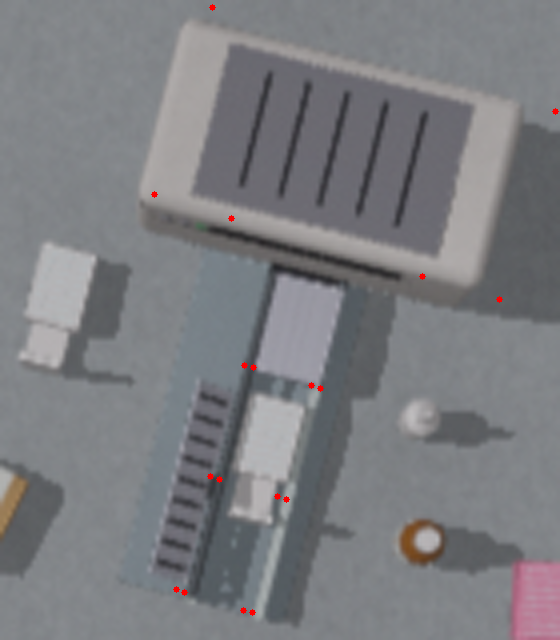

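```bash
cat > fit.py <<'E'
from h import *
c6,s6=np.cos(.6),np.sin(.6)
O={"side":[((-185,-27.5,30),(86,354)),((0,-27.5,30),(408,388)),((-181,28,48),(105,265)),((78,28,48),(553,293)),((-175,27.1+44*c6,47.2+44*s6),(124,198)),((-22,27.1+44*c6,47.2+44*s6),(380,212))],
"top":[((-185,-27.5,30),(256,613)),((0,-27.5,30),(315,385)),((-181,28,48),(196,598)),((78,28,48),(270,267)),
 ((-175,27.1+44*c6,47.2+44*s6),(155,570)),((-175,27.1+8*c6,47.2+8*s6),(185,575)),((-22,27.1+44*c6,47.2+44*s6),(201,380)),((-22,27.1+8*c6,47.2+8*s6),(232,388))]}
off={"side":(230,170),"top":(260,80)}
ci={n:optics.camera_info(n) for n in O}
def f(p,only=None): return np.concatenate([proj(ci[n],dockpt(p,k))[0]-(np.array(v)/4-.4+off[n]) for n in O if not only or n==only for k,v in O[n]])
E
python3 - <<'E'
from fit import *
for o in (None,"side","top"):
    r=least_squares(f,[.65,-.106,-.2],loss="soft_l1",args=(o,)); print(o,r.x.round(4)); print(f(r.x).round(1))
p=least_squares(f,[.65,-.106,-.2],loss="soft_l1").x
q=[(x,y,30) for x in (-185,-92,0) for y in (24,31,-24,-31)]+[(91,135,115),(91,-135,115),(241,135,115),(241,-135,115)]
for n in off:
    im=cv2.imread(f"pics/b_{n}.png")
    for (u,v),k in zip(proj(ci[n],dockpt(p,q)),q): cv2.circle(im,(int((u-off[n][0]+.5)*4),int((v-off[n][1]+.5)*4)),3,(0,0,255),-1)
    cv2.imwrite(f"pics/d_{n}.png",im)
E
```

```text
None [ 0.6516 -0.1052 -0.228 ]
[ 0.5  0.6  0.4 -1.9  0.4  0.  -1.5  0.8 -0.2 -0.7 -0.3  0.1  0.9 -0.1
  0.  -0.2 -0.8 -2.   0.5  0.3 -1.   0.1  0.7  1.4 -0.6 -0.7  0.7  0.4]
side [ 0.6513 -0.1061 -0.2333]
[ 0.4  0.6  0.4 -1.6  0.5  0.  -1.4  1.2 -0.1 -0.7 -0.2  0.4  0.8 -0.
  0.3 -0.  -0.8 -2.   0.9  0.4 -1.   0.   0.7  1.4 -0.3 -0.8  0.9  0.4]
top [ 0.6516 -0.1047 -0.2244]
[ 0.5  0.7  0.5 -2.   0.3  0.1 -1.6  0.6 -0.4 -0.6 -0.4  0.   0.9 -0.1
 -0.1 -0.2 -0.7 -1.9  0.2  0.3 -1.   0.2  0.7  1.5 -0.7 -0.7  0.6  0.4]
```

View pics/d_side.png

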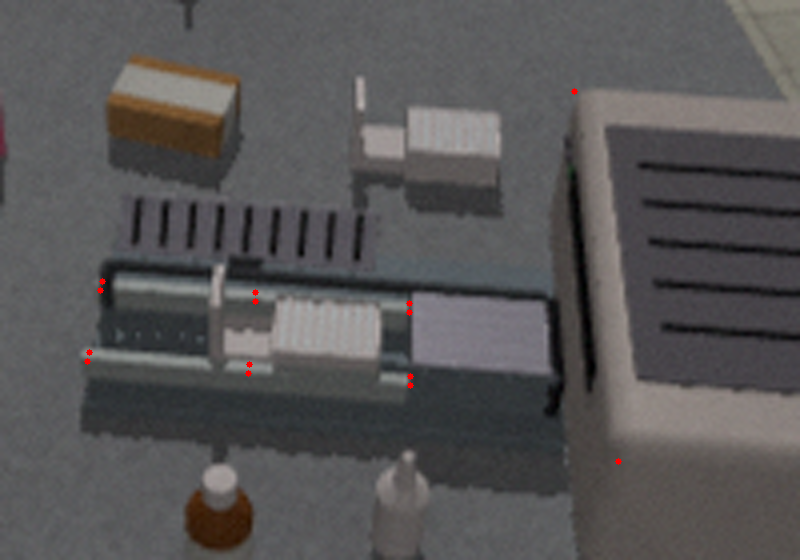

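View pics/d_top.png

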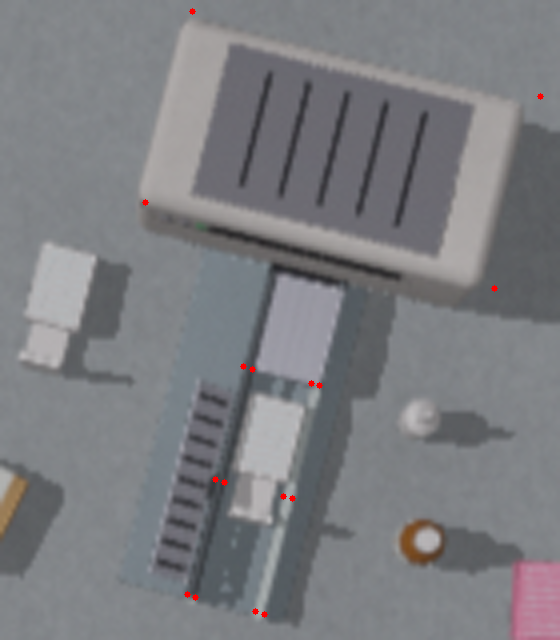

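```bash
cat >> fit.py <<'E'
P=least_squares(f,[.65,-.106,-.2],loss="soft_l1").x
E
python3 - <<'E'
from fit import *
def ray(n,uv,z):
    c=ci[n];d=np.linalg.inv(c["R"])@np.array([(uv[0]-c["cx"])/c["fx"],(uv[1]-c["cy"])/c["fy"],1]);o=-np.array(c["R"]).T@c["t"]
    X=o+d*(z-o[2])/d[2]; x,y=X[:2]-P[:2];c_,s_=np.cos(P[2]),np.sin(P[2]); return (np.array([c_*x+s_*y,-s_*x+c_*y])*1000).round(1)
g=lambda n,a:np.array(a)/4-.4+off[n]
print("side tab rear top",ray("side",g("side",(213,268)),.068),"rear low",ray("side",g("side",(209,362)),.018))
print("side body front top right",ray("side",g("side",(381,345)),.040),"rear top right",ray("side",g("side",(273,350)),.04))
print("top front top", ray("top",g("top",(250,393)),.04),ray("top",g("top",(305,402)),.04),"rear",ray("top",g("top",(235,473)),.04))
s=arm.observe();x,y=s["position"][:2]-P[:2];c_,s_=np.cos(P[2]),np.sin(P[2]);print("tcp in dock",c_*x+s_*y,-s_*x+c_*y)
for n in("spare_cassette","amber_bottle","dropper","wash_bottle","stain_bottle"): print(n,[(round(d["score"],2),[round(v) for v in d["location"]],ray("top",d["location"],0)) for d in optics.pinpoint("top",n)][:3])
E
```

```text
side tab rear top [-116.2   13.5] rear low [-115.8  -15.3]
side body front top right [-17.3 -11.3] rear top right [-78.6 -20.9]
top front top [-20.3  21.1] [-16.8 -22.4] rear [-84.1  17.5]
tcp in dock -0.5472296109824314 0.5702500870012012
spare_cassette [(0.61, [275, 153], array([ 26.3, 184.1]))]
amber_bottle [(0.7, [361, 218], array([-109.7, -131.5]))]
dropper [(0.54, [363, 186], array([  -8.8, -113.3]))]
wash_bottle [(0.86, [154, 189], array([-180.2,  530.6]))]
stain_bottle [(0.79, [437, 223], array([ -67.1, -370.9]))]
```

```bash
python3 -m creep '[{"translation":[0,0,0],"rot":[0,0,-5.15],"jaw":0.0918},{"translation":[0,0,0],"rot":[0,0,-5.15],"jaw":0.0918},{"translation":[-0.021,-0.03,0],"rot":[0,0,0],"jaw":0.06},{"translation":[-0.021,-0.03,0],"rot":[0,0,0],"jaw":0.05},{"translation":[-0.021,-0.03,0],"rot":[0,0,0],"jaw":0.035},{"translation":[-0.021,-0.03,0],"rot":[0,0,0],"jaw":0.035},{"translation":[-0.021,-0.03,0],"rot":[0,0,0],"jaw":0.035},{"translation":[-0.021,-0.03,0],"rot":[0,0,0],"jaw":0.035},{"translation":[-0.021,-0.03,0],"rot":[0,0,0],"jaw":0.035},{"translation":[-0.021,-0.03,0],"rot":[0,0,0],"jaw":0.035}]'
cat >> fit.py <<'E'
from scipy.spatial.transform import Rotation as Ro
def tcp():
    s=arm.observe();x,y=s["position"][:2]-P[:2];c_,s_=np.cos(P[2]),np.sin(P[2])
    Rm=Ro.from_rotvec(s["ee_rot"]).as_matrix(); D=np.array([[c_,s_,0],[-s_,c_,0],[0,0,1]])@Rm
    print("t",round(s["clock"],2),"dock mm",((np.array([c_*x+s_*y,-s_*x+c_*y,s["position"][2]]))*1000).round(1),"width mm",round(s["width"]*91.8,1),"F",s["force"].round(1)); print("tool axes in dock (cols)",D.round(3).tolist())
E
python3 -c "
from fit import *
tcp()"
```

```text
clock: 2.28
position: [0.3574, 0.3007, 0.241]
ee_rot: [0.356, 3.121, 0.001]
force: [0.7, 0.1, 0.4]
width: 0.471
t 2.28 dock mm [-378.3  328.8  241. ] width mm 43.2 F [0.7 0.1 0.4]
tool axes in dock (cols) [[-1.0, -0.001, 0.0], [-0.001, 1.0, 0.001], [-0.0, 0.001, -1.0]]
```

```bash
python3 -m creep '[{"translation":[-0.022,-0.03,0.004],"rot":[0,0,0],"jaw":0.035},{"translation":[-0.022,-0.03,0.004],"rot":[0,0,0],"jaw":0.035},{"translation":[-0.022,-0.03,0.004],"rot":[0,0,0],"jaw":0.035},{"translation":[-0.022,-0.03,0.004],"rot":[0,0,0],"jaw":0.035},{"translation":[-0.022,-0.03,0.004],"rot":[0,0,0],"jaw":0.035},{"translation":[-0.022,-0.03,0.004],"rot":[0,0,0],"jaw":0.035},{"translation":[-0.022,-0.03,0.004],"rot":[0,0,0],"jaw":0.035},{"translation":[-0.022,-0.03,0.004],"rot":[0,0,0],"jaw":0.035},{"translation":[-0.022,-0.03,0.004],"rot":[0,0,0],"jaw":0.035},{"translation":[-0.022,-0.03,0.004],"rot":[0,0,0],"jaw":0.035},{"translation":[0,0,0],"rot":[0,0,0],"jaw":0.035},{"translation":[0,0,0],"rot":[0,0,0],"jaw":0.035}]'
python3 - <<'E'
from fit import *
tcp()
cw=optics.camera_info("wrist"); im=optics.get_image("wrist")[:,:,::-1].copy(); cv2.imwrite("pics/e_raw.png",im)
q=[(x,y,30) for x in (-185,-92,0) for y in (24,31,-24,-31)]+[(-175,27.1+44*c6,47.2+44*s6),(-22,27.1+44*c6,47.2+44*s6),(-181,28,50),(0,28,50)]
tb=[(-116,16,68),(-116,-16,68)]
for c,Q in (((0,0,255),q),((255,0,0),tb)):
  for u,v in proj(cw,dockpt(P,Q)): cv2.circle(im,(int(u),int(v)),2,c,-1)
cv2.imwrite("pics/e_wrist.png",im)
for t in("tab","tread","lip","hinge","cassette"): print(t,[(round(d["score"],2),[round(v) for v in d["location"]]) for d in optics.pinpoint("wrist",t)][:3])
E
```

```text
clock: 3.28
position: [0.504, -0.0419, 0.2005]
ee_rot: [-0.364, -3.12, 0.001]
force: [-0.4, 1.0, 0.3]
width: 0.38
t 3.28 dock mm [-158.    28.3  200.5] width mm 34.9 F [-0.4  1.   0.3]
tool axes in dock (cols) [[-1.0, 0.004, 0.0], [0.004, 1.0, -0.001], [-0.0, -0.001, -1.0]]
tab [(0.93, [443, 54]), (0.87, [166, 15]), (0.86, [246, 231])]
tread [(0.73, [298, 255])]
lip []
hinge [(0.58, [276, 334])]
cassette [(0.75, [380, 5]), (0.71, [236, 54]), (0.7, [35, 215])]
```

View pics/e_wrist.png

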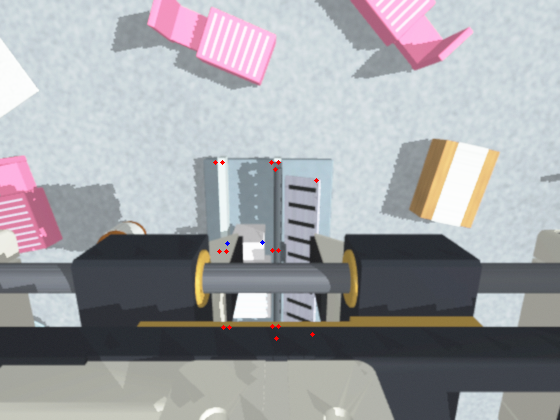

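Run:
```python
import cv2
for a in ("raw","wrist"):
    im=cv2.imread(f"pics/e_{a}.png")[145:265,190:340]
    cv2.imwrite(f"pics/f_{a}.png",cv2.resize(im,None,fx=5,fy=5,interpolation=cv2.INTER_CUBIC))
```

```text
(no output)
```

View pics/f_wrist.png

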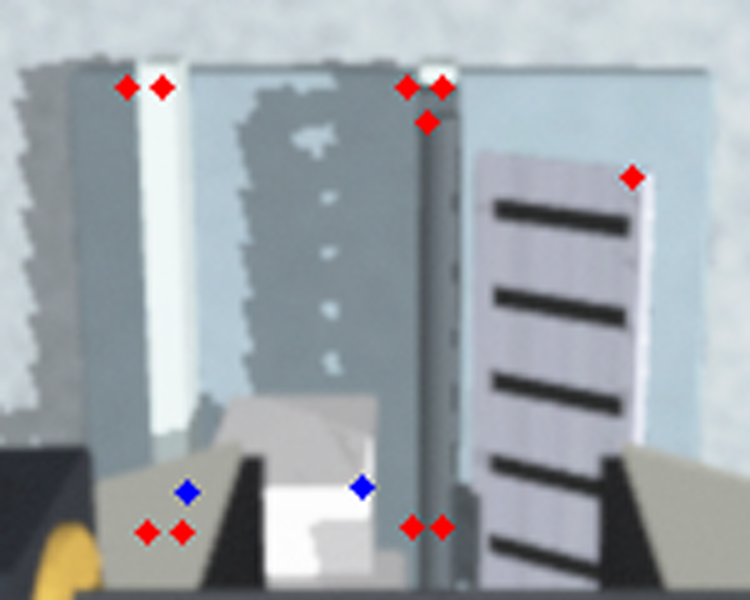

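```bash
python3 -m creep '[{"translation":[-0.022,0,0.02],"rot":[0,0,0.2],"jaw":0.035},{"translation":[0,0,0.02],"rot":[0,0,0],"jaw":0.035},{"translation":[0,0,0.02],"rot":[0,0,0],"jaw":0.035},{"translation":[0,0,0.02],"rot":[0,0,0],"jaw":0.035},{"translation":[0,0,0.02],"rot":[0,0,0],"jaw":0.035},{"translation":[0,0,0.0],"rot":[0,0,0],"jaw":0.035},{"translation":[0,0,0.0],"rot":[0,0,0],"jaw":0.035}]'
cat > look.py <<'E'
from fit import *
import sys
tag=sys.argv[1]
tcp()
a=optics.get_image("side")[150:290,210:410,::-1]; b=optics.get_image("top")[80:250,260:400,::-1]
cv2.imwrite(f"pics/{tag}_s.png",cv2.resize(a,None,fx=4,fy=4,interpolation=cv2.INTER_CUBIC))
w=optics.get_image("wrist")[130:330,150:410,::-1]
cv2.imwrite(f"pics/{tag}_w.png",cv2.resize(w,None,fx=3,fy=3,interpolation=cv2.INTER_CUBIC))
E
python3 look.py g
```

```text
clock: 4.17
position: [0.5245, -0.0438, 0.1004]
ee_rot: [-0.36, -3.119, 0.0]
force: [-0.5, -0.8, 0.1]
width: 0.384
t 4.17 dock mm [-137.6   31.1  100.4] width mm 35.2 F [-0.5 -0.8  0.1]
tool axes in dock (cols) [[-1.0, 0.002, -0.002], [0.002, 1.0, -0.0], [0.002, -0.0, -1.0]]
```

View pics/g_s.png

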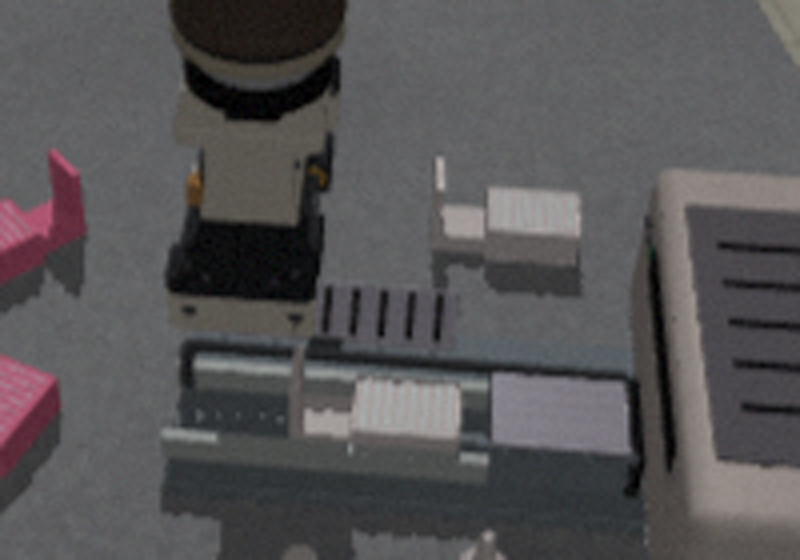

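View pics/g_w.png

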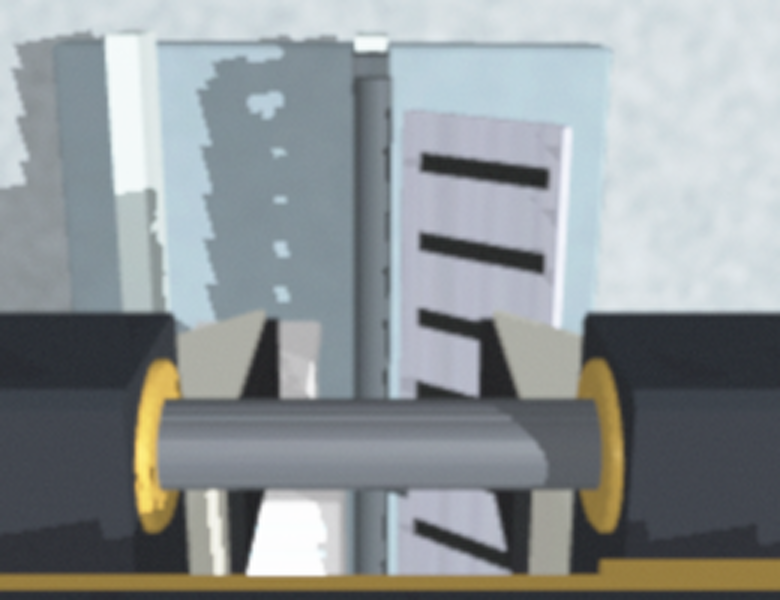

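```bash
python3 -m creep '[{"translation":[0,-0.002,0.01],"rot":[0,0,0],"jaw":0.035},{"translation":[0,0,0.01],"rot":[0,0,0],"jaw":0.035},{"translation":[0,0,0.008],"rot":[0,0,0],"jaw":0.035},{"translation":[0,0,0.007],"rot":[0,0,0],"jaw":0.035},{"translation":[0,0,0.005],"rot":[0,0,0],"jaw":0.035},{"translation":[0,0,0.0],"rot":[0,0,0],"jaw":0.035},{"translation":[0,0,0.0],"rot":[0,0,0],"jaw":0.035}]' 
python3 look.py i
```

```text
clock: 4.9
position: [0.5255, -0.0451, 0.0605]
ee_rot: [0.36, 3.12, 0.002]
force: [-0.3, 5.5, 9.2]
width: 0.381
t 4.9 dock mm [-136.4   30.    60.5] width mm 35.0 F [-0.3  5.5  9.2]
tool axes in dock (cols) [[-1.0, 0.002, 0.0], [0.002, 1.0, 0.002], [-0.0, 0.002, -1.0]]
```

View pics/i_s.png

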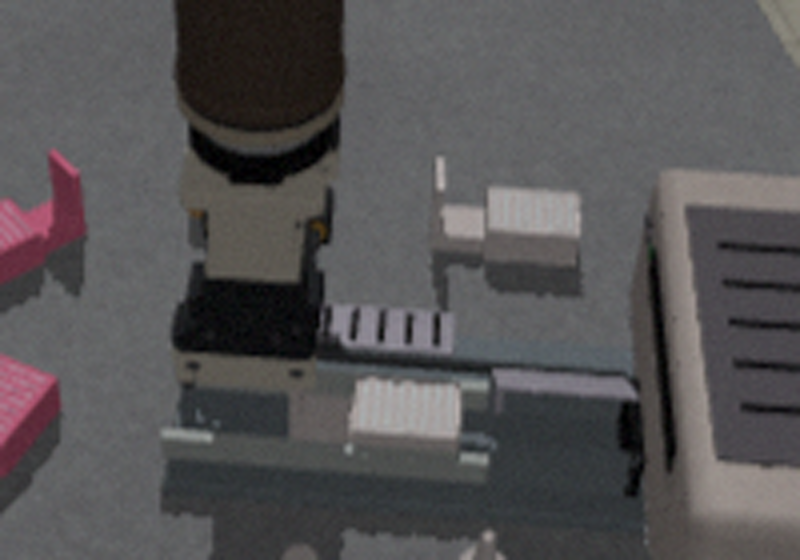

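View pics/i_w.png

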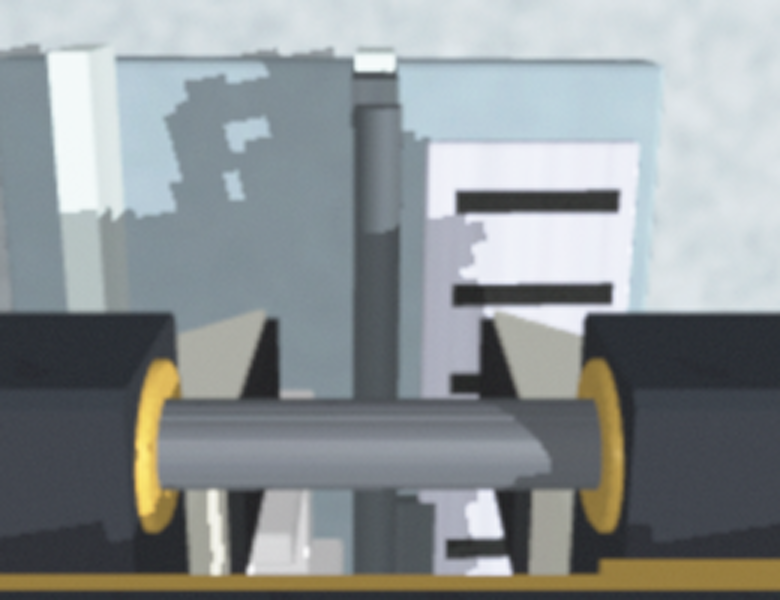

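```bash
python3 -m creep '[{"translation":[0,0,0.001],"rot":[0,0,0],"jaw":0.035},{"translation":[-0.004,-0.001,0],"rot":[0,0,0],"jaw":0.035},{"translation":[-0.004,0,0],"rot":[0,0,0],"jaw":0.035},{"translation":[-0.004,0,0],"rot":[0,0,0],"jaw":0.035},{"translation":[-0.004,0,0],"rot":[0,0,0],"jaw":0.035},{"translation":[-0.006,0,0],"rot":[0,0,0],"jaw":0.035},{"translation":[-0.006,0,0],"rot":[0,0,0],"jaw":0.035},{"translation":[-0.006,0,0],"rot":[0,0,0],"jaw":0.035},{"translation":[-0.006,0,0],"rot":[0,0,0],"jaw":0.035},{"translation":[0,0,0],"rot":[0,0,0],"jaw":0.035}]' 
python3 look.py j
```

```text
clock: 5.88
position: [0.562, -0.0557, 0.0589]
ee_rot: [-0.36, -3.117, -0.002]
force: [-5.2, 3.0, 10.2]
width: 0.378
t 5.88 dock mm [-98.4  28.   58.9] width mm 34.7 F [-5.2  3.  10.2]
tool axes in dock (cols) [[-1.0, 0.002, -0.004], [0.002, 1.0, 0.001], [0.004, 0.0, -1.0]]
```

View pics/j_s.png

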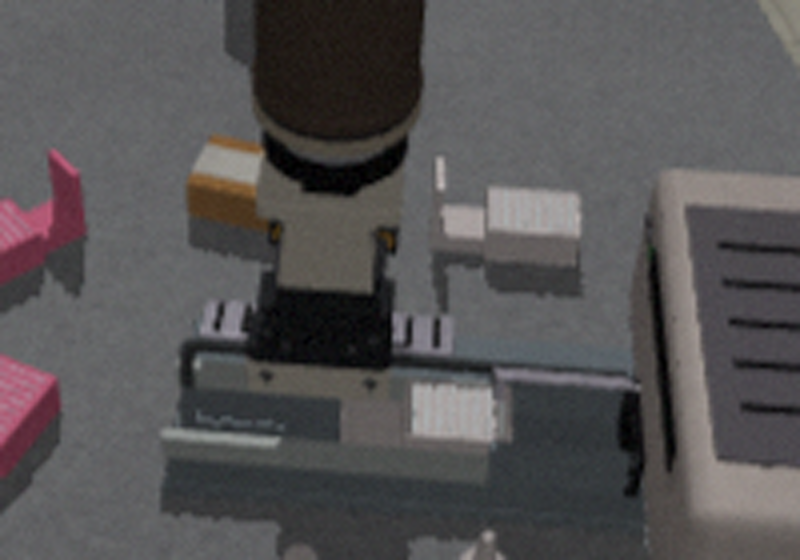

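View pics/j_w.png

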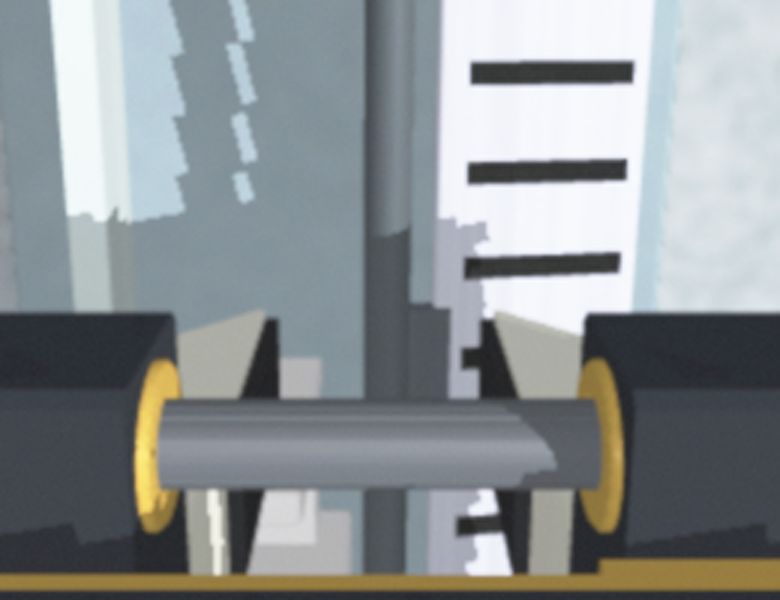

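```bash
python3 -m creep '[{"translation":[-0.004,0,0],"rot":[0,0,0],"jaw":0.035},{"translation":[-0.006,0,0],"rot":[0,0,0],"jaw":0.035},{"translation":[-0.006,0,0],"rot":[0,0,0],"jaw":0.035},{"translation":[-0.006,0,0],"rot":[0,0,0],"jaw":0.035},{"translation":[-0.006,0,0],"rot":[0,0,0],"jaw":0.035},{"translation":[-0.006,0,0],"rot":[0,0,0],"jaw":0.035},{"translation":[-0.006,0,0],"rot":[0,0,0],"jaw":0.035},{"translation":[-0.006,0,0],"rot":[0,0,0],"jaw":0.035},{"translation":[-0.006,0,0],"rot":[0,0,0],"jaw":0.035},{"translation":[-0.004,0,0],"rot":[0,0,0],"jaw":0.035},{"translation":[0,0,0],"rot":[0,0,0],"jaw":0.035}]' 
python3 look.py k
```

```text
clock: 6.95
position: [0.6164, -0.0684, 0.0588]
ee_rot: [-0.36, -3.117, -0.002]
force: [-5.5, 2.6, 9.4]
width: 0.381
t 6.95 dock mm [-42.5  27.9  58.8] width mm 35.0 F [-5.5  2.6  9.4]
tool axes in dock (cols) [[-1.0, 0.002, -0.004], [0.002, 1.0, 0.001], [0.004, 0.001, -1.0]]
```

View pics/k_s.png

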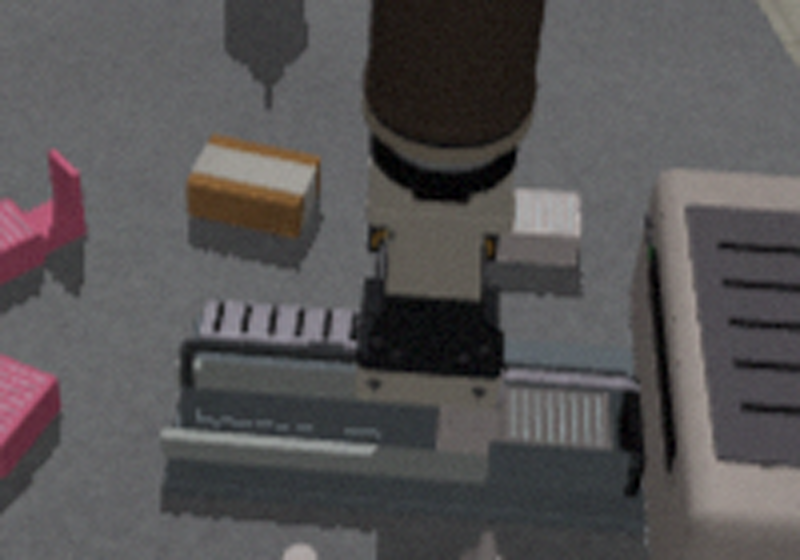

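View pics/k_w.png

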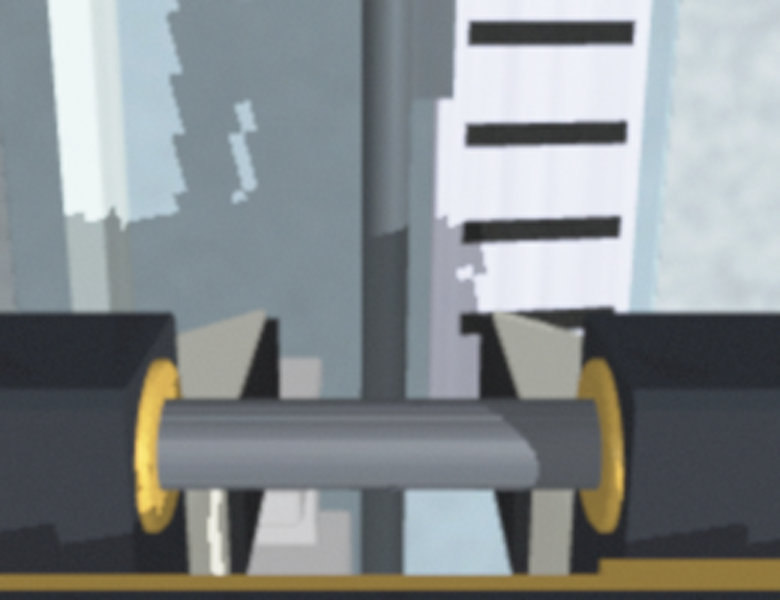

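```bash
python3 -m creep '[{"translation":[-0.002,0,0],"rot":[0,0,0],"jaw":0.035},{"translation":[-0.002,0,0],"rot":[0,0,0],"jaw":0.035},{"translation":[-0.002,0,0],"rot":[0,0,0],"jaw":0.035},{"translation":[-0.002,0,0],"rot":[0,0,0],"jaw":0.035},{"translation":[-0.001,0,0],"rot":[0,0,0],"jaw":0.035}]'; python3 -c "
from fit import *
tcp()"
python3 -m creep '[{"translation":[-0.001,0,0],"rot":[0,0,0],"jaw":0.035},{"translation":[-0.001,0,0],"rot":[0,0,0],"jaw":0.035}]'; python3 -c "
from fit import *
tcp()"
```

```text
clock: 7.52
position: [0.6239, -0.0702, 0.0588]
ee_rot: [-0.36, -3.115, -0.002]
force: [-10.7, 4.0, 11.2]
width: 0.382
t 7.52 dock mm [-34.8  27.9  58.8] width mm 35.1 F [-10.7   4.   11.2]
tool axes in dock (cols) [[-1.0, 0.002, -0.006], [0.002, 1.0, 0.001], [0.006, 0.001, -1.0]]
clock: 7.68
position: [0.6256, -0.0706, 0.0587]
ee_rot: [-0.36, -3.114, -0.002]
force: [-11.2, 3.3, 12.0]
width: 0.379
t 7.68 dock mm [-33.1  27.8  58.7] width mm 34.8 F [-11.2   3.3  12. ]
tool axes in dock (cols) [[-1.0, 0.002, -0.007], [0.002, 1.0, 0.001], [0.007, 0.001, -1.0]]
```

```bash
for i in 1; do python3 -m creep '[{"translation":[-0.001,0,0],"rot":[0,0,0],"jaw":0.035},{"translation":[-0.001,0,0],"rot":[0,0,0],"jaw":0.035}]'; python3 -c "
from fit import *
tcp()"; done
python3 -m creep '[{"translation":[-0.001,0,0],"rot":[0,0,0],"jaw":0.035},{"translation":[0,0,0],"rot":[0,0,0],"jaw":0.035}]'
python3 look.py l
```

```text
clock: 7.85
position: [0.6258, -0.0707, 0.0587]
ee_rot: [-0.36, -3.111, -0.003]
force: [-21.2, 6.5, 23.0]
width: 0.377
t 7.85 dock mm [-32.9  27.8  58.7] width mm 34.6 F [-21.2   6.5  23. ]
tool axes in dock (cols) [[-1.0, 0.003, -0.01], [0.003, 1.0, 0.001], [0.01, 0.001, -1.0]]
clock: 8.02
position: [0.6258, -0.0706, 0.0587]
ee_rot: [-0.36, -3.109, -0.004]
force: [-21.3, 6.6, 23.4]
width: 0.382
t 8.02 dock mm [-32.9  27.9  58.7] width mm 35.1 F [-21.3   6.6  23.4]
tool axes in dock (cols) [[-1.0, 0.003, -0.012], [0.003, 1.0, 0.001], [0.012, 0.001, -1.0]]
```

View pics/l_s.png

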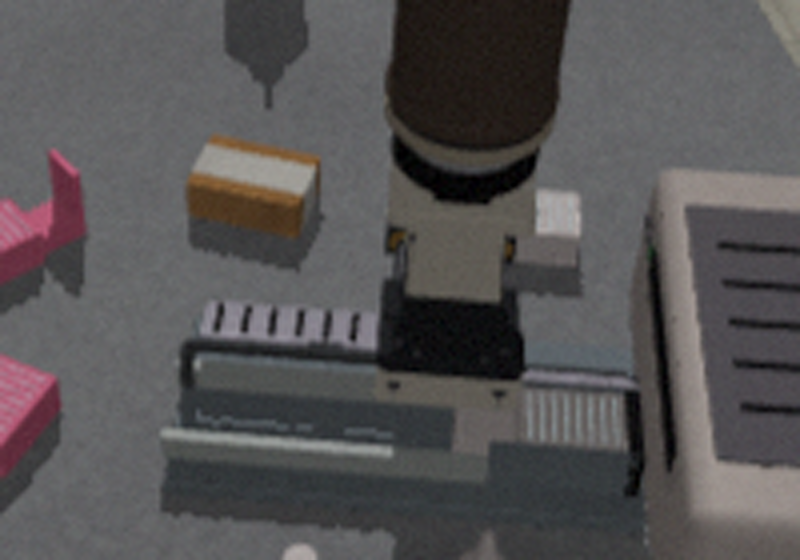

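View pics/l_w.png

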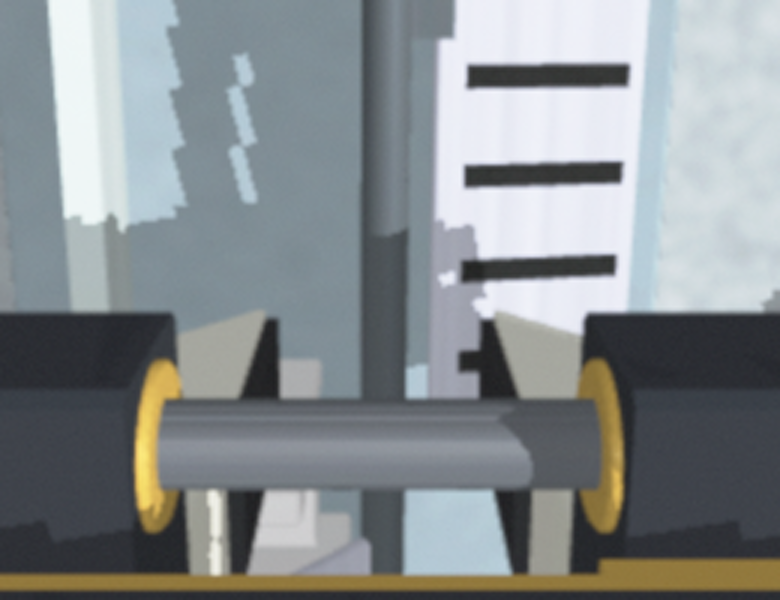

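```bash
python3 -m creep '[{"translation":[0.003,0,0],"rot":[0,0,0],"jaw":0.035},{"translation":[0.003,0,0],"rot":[0,0,0],"jaw":0.035},{"translation":[0.004,0,0],"rot":[0,0,0],"jaw":0.035},{"translation":[0.004,0,0],"rot":[0,0,0],"jaw":0.035},{"translation":[0,0,0],"rot":[0,0,0],"jaw":0.035}]'
python3 look.py m
```

```text
clock: 8.58
position: [0.6211, -0.0695, 0.061]
ee_rot: [0.361, 3.114, 0.001]
force: [4.5, 0.2, 9.7]
width: 0.381
t 8.58 dock mm [-37.8  27.9  61. ] width mm 34.9 F [4.5 0.2 9.7]
tool axes in dock (cols) [[-1.0, 0.003, 0.007], [0.003, 1.0, 0.001], [-0.007, 0.001, -1.0]]
```

View pics/m_s.png

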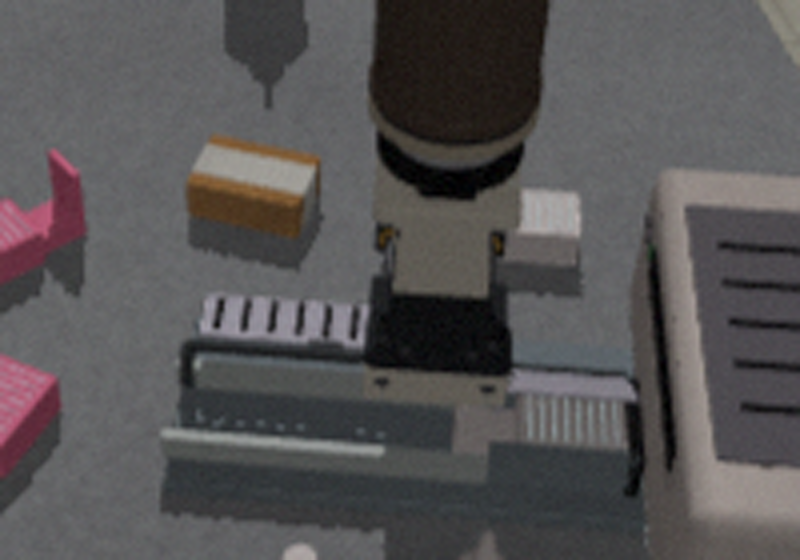

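View pics/m_w.png

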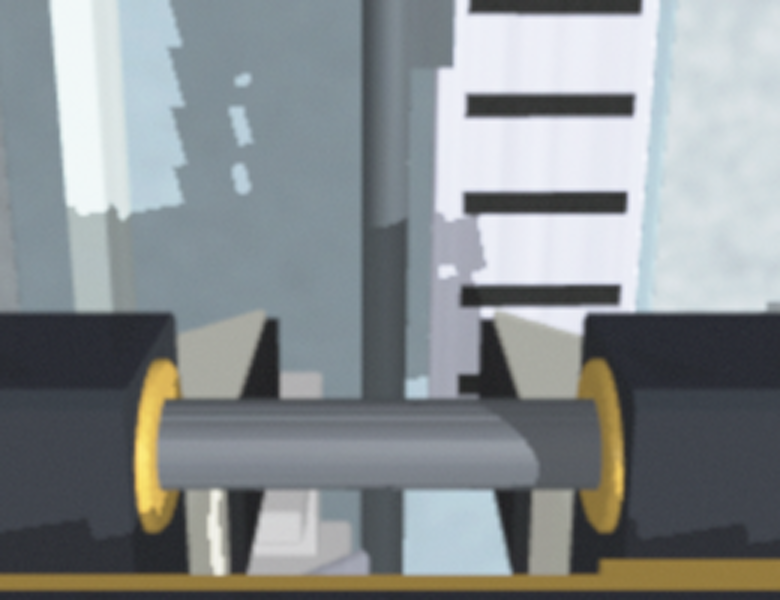

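Run:
```python
from fit import *
def ray(n,uv,z):
    c=ci[n];d=np.linalg.inv(c["R"])@np.array([(uv[0]-c["cx"])/c["fx"],(uv[1]-c["cy"])/c["fy"],1]);o=-np.array(c["R"]).T@c["t"]
    X=o+d*(z-o[2])/d[2]; x,y=X[:2]-P[:2];c_,s_=np.cos(P[2]),np.sin(P[2]); return (np.array([c_*x+s_*y,-s_*x+c_*y])*1000).round(1)
g=lambda a:np.array(a)/4-.4+np.array((210,150))
for a in((627,420),(627,440),(519,400),(519,435)):print(a,ray("side",g(a),.04))
print("bay wall front top z43",ray("side",g((490,446)),.043),"tread far end level",ray("side",g((453,312)),.0475))
im=cv2.imread("pics/m_s.png")[330:500,430:660]; cv2.imwrite("pics/n.png",cv2.resize(im,None,fx=3,fy=3,interpolation=cv2.INTER_CUBIC))
```

```text
(627, 420) [77.5  1.5]
(627, 440) [ 76.6 -13.4]
(519, 400) [16.1 10.7]
(519, 435) [ 15.7 -15.5]
bay wall front top z43 [ -1.1 -27.6] tread far end level [-23.6  70.8]
```

View pics/n.png

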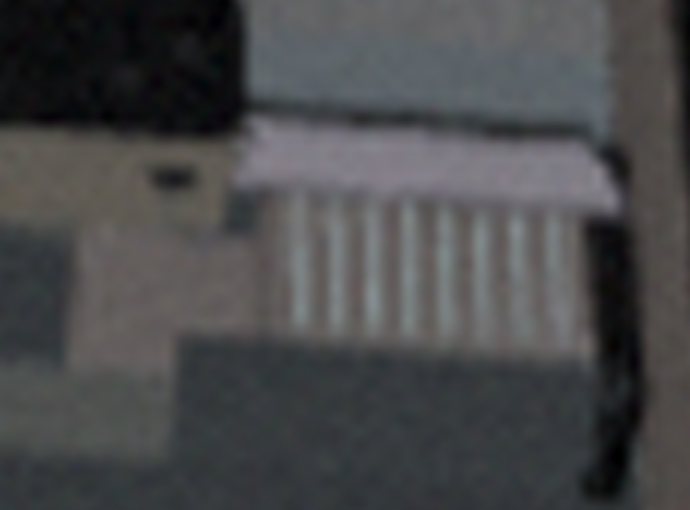

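The body spans about x = 16 to 77.5 mm, flush with the black stop, so the cassette is home. Now I can release the flap.

```bash
python3 -m creep '[{"translation":[0.002,0,-0.004],"rot":[0,0,0],"jaw":0.035},{"translation":[0,0,-0.006],"rot":[0,0,0],"jaw":0.035},{"translation":[0,0,-0.01],"rot":[0,0,0],"jaw":0.035},{"translation":[0,0,-0.02],"rot":[0,0,0],"jaw":0.035},{"translation":[0,0,-0.03],"rot":[0,0,0],"jaw":0.035},{"translation":[0,0,-0.03],"rot":[0,0,0],"jaw":0.035},{"translation":[0.03,0,-0.02],"rot":[0,0,0],"jaw":0.035},{"translation":[0.03,0,-0.01],"rot":[0,0,0],"jaw":0.035},{"translation":[0.03,0,0],"rot":[0,0,0],"jaw":0.035},{"translation":[0.03,0,0],"rot":[0,0,0],"jaw":0.035},{"translation":[0,0,0],"rot":[0,0,0],"jaw":0.035}]'
python3 look.py o
python3 - <<'E'
from h import *
b=optics.get_image("top")[80:250,260:400,::-1]; cv2.imwrite("pics/o_t.png",cv2.resize(b,None,fx=3.5,fy=3.5,interpolation=cv2.INTER_CUBIC))
E
```

```text
clock: 9.65
position: [0.4928, -0.0401, 0.1891]
ee_rot: [-0.359, -3.115, -0.002]
force: [-0.5, 0.4, -0.3]
width: 0.381
t 9.65 dock mm [-169.3   27.5  189.1] width mm 35.0 F [-0.5  0.4 -0.3]
tool axes in dock (cols) [[-1.0, 0.002, -0.006], [0.002, 1.0, 0.0], [0.006, 0.0, -1.0]]
```

View pics/o_s.png

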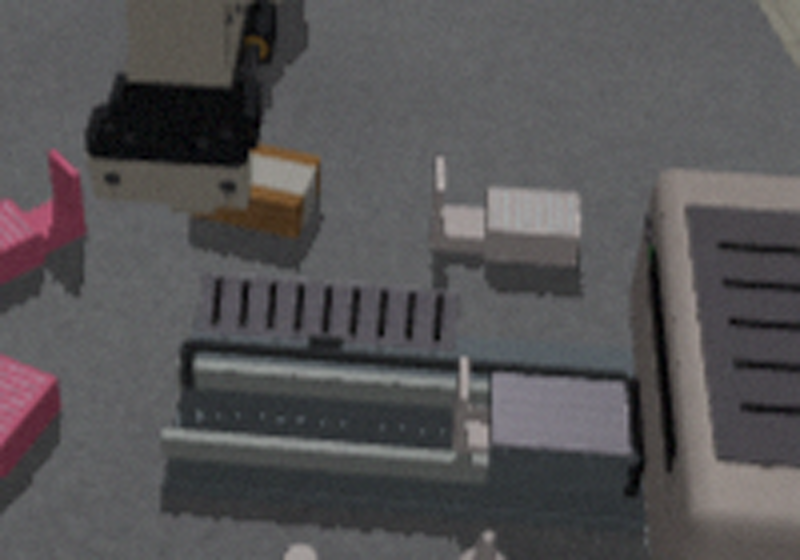

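View pics/o_t.png

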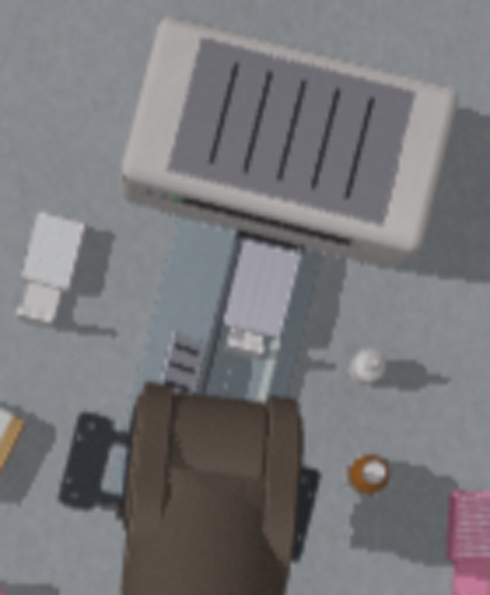

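View pics/o_w.png

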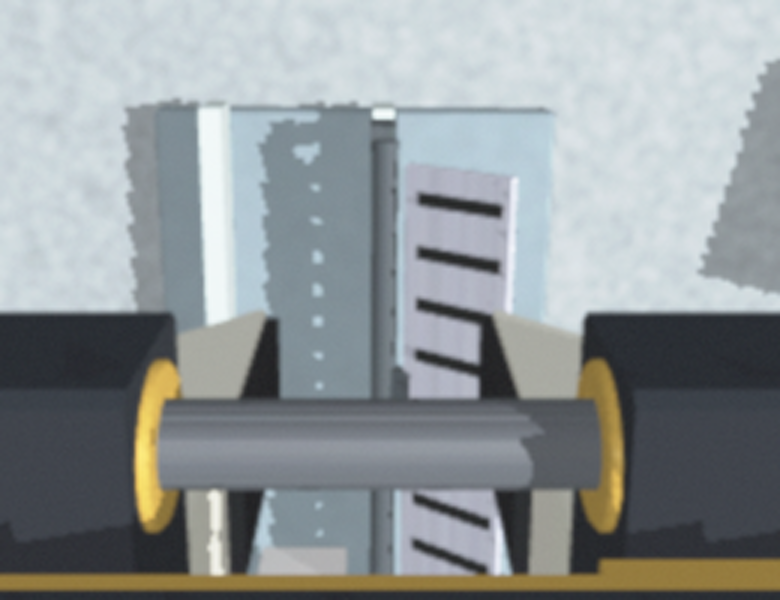

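```bash
python3 -c "
from cell import arm
print(arm.observe()['clock'],arm.sign_off())"
```

```text
the job is handed in; nothing more can be done
9.85 None
```

The cassette is loaded and home, the flap is shut behind it, and the job is handed in at 9.85 s of the 45 s allowed.

I pressed the tread to about 0.6 rad with the left finger. Holding it there, I pushed the tab with the right finger until the motion stopped and the sideways force rose from about 11 to 21 N. I then drew back 5 mm along the tread, so the finger was off the tab before I lifted and let the flap spring shut.

**Cassette:** before I let the flap go, its body measured about x = 16 to 77.5 mm in the side view, flush with the black stop (16 to 78 nominal).

**Flap:** in the last side picture, the flap plate and tread lie where they were when shut at the start.

**Surroundings:** the spare cassette, slide pack and bottles visible in the last pictures look undisturbed. I did not check the dish, wash bottle and stain bottle again, though the arm came nowhere near them. The robot touches nothing, and force readings were under 1 N.

**Disagreement:** by the finger's position, the tab ended 3.4 mm short of its nominal place. I put this down to an error of a few millimetres in my dock position, since one wrist-camera point was off by about the same amount (others by 1 to 6 mm). The force and the side view both show it home.

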